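# Set the opening of a model-maker's screw press

## Task

Set the opening of the small screw press for the next roof panel: take the red handle on its handwheel and wind the wheel clockwise until it is fully down against its stop, then wind it back exactly two full turns. Finish still gripping the red handle with the wheel at rest there, not letting go at the end, and leave the model house, the glue bottle and the screwdriver where they are.

Things in the scene. Friction and masses are not known exactly. Their poses are not given: they have to be found in the camera images.
- hub (a point): Centre of the top face of the dark steel handwheel's hub, on the wheel's vertical axis, 183 mm above the bench. The wheel sits on top of a blue bench screw press (base 150 x 200 mm, fixed to the bench; two steel columns, blue crosshead). Wheel: rim circle 55 mm in radius, 14 mm thick, three spokes; rim, spokes and hub all lie no higher than 185 mm above the bench and the wheel does not rise as it turns. There is nothing above the wheel but the handle
- handle: Red plastic crank handle standing upright on the wheel's rim: a round post 22 mm in diameter and 58 mm tall, its origin at its centre (half-way up), 216 mm above the bench and 55 mm from the wheel's axis. It spins freely about its own upright axis, so the gripper need not turn while the handle is carried round the circle. Free height below its centre down to the wheel's boss: 29 mm
- wheel (a joint): Turn of the handwheel in rad: 0 = fully closed (screw down, platen on the stop, a hard stop); grows as it is turned counter-clockwise seen from above (opening), 6.283 per full turn; starts between 2.8 and 7.0; the upper stop is at 22. It turns against light friction (about 1.5 N at the handle) and stays where it is left. Each turn lifts the plywood-faced platen 5 mm
- house: Bystander: a loose wooden model house on a 160 x 130 mm plywood base, about 130 mm tall, 0.35 kg; origin at the centre of its underside
- glue: Bystander: a loose upright white glue bottle with an orange cap, 52 mm in diameter, 130 mm tall; origin at the centre of its underside
- driver: Bystander: a loose screwdriver with a blue handle lying on the bench, 170 mm long, 26 mm thick; origin under its middle
Not all that is in view belongs to the job. There is more than one size of the part that bears hub; the job needs the larger.

How it is judged (in metres and radians):
On the way:
1. the wheel has been wound fully closed, against its stop (value of joint wheel below 0.08 rad), for 0.1 s.
At the end, for the whole second after the job is handed in: After being fully closed (within 0.08 rad of its stop), the wheel rests two turns open (12.57 rad, within 0.25 rad); the fingers still grip the red handle (over 3 N, grasp point within 35 mm of its centre); house, glue bottle and screwdriver are within 30 mm of their starts (value of joint wheel between 12.3164 and 12.8164 rad and velocity of joint wheel between -0.1 and 0.1 rad/s and contact force between the fingers and handle above 3 N and distance between the grasp point and handle below 0.035 m and distance of each of house, glue, driver from where it was at the start of the episode below 0.03 m); the arm keeps its last pose, push and grip.
It fails at once if the model house is shoved or knocked over (distance of house from where it was at the start of the episode above 0.03 m or angle between house's own z axis and vertical above 0.5 rad).
It fails at once if the glue bottle is shoved or knocked over (distance of glue from where it was at the start of the episode above 0.03 m or angle between glue's own z axis and vertical above 0.5 rad).
It fails at once if the screwdriver is shoved or knocked over (distance of driver from where it was at the start of the episode above 0.03 m).
It also fails if it takes over 72 s, if anything falls off the work surface, if the arm or the gripper's body presses on something with over 40 N, if the wrist force passes 120 N, or if a joint passes its speed limit or range.

## Robot

A 6-joint arm with a two-finger parallel gripper is mounted at the origin on the work surface. World frame = base frame: x ahead of the robot, y to its left, z up, the work surface at z = 0. Lengths are in mm, angles in rad, forces in N, time in s.
With the tool pointing down it reaches from about 325 to 850 mm from the base axis. Payload 15.5 kg.
Tool frame: the origin (TCP) lies at the very end of the fingers, on their centre line; the grasp point (between the pads) lies 19 mm behind it (r.grasp_offset is the distance from the TCP to the grasp point, in mm); z points along the fingers, y is the line along which they close (so a half turn about z gives the same grasp; the last joint's range is limited). The gripper opens to 91 mm and grips with 3 to 60 N. Pads are 32 mm wide; open, the fingers measure 118 mm over their backs; the gripper's body (76 mm by 178 mm) begins 60 mm behind the grasp point.
Start: joints at [1.226, 0.494, 1.345, -0, 1.302, -0.096], TCP at [153.896, 605.758, 213.915] pointing down, gripper open.
Joint ranges: [-2.91, 2.91], [-0.82, 2.16], [0.22, 2.67], [-1.22, 4.37], [0.12, 2.79], [-3.08, 3.08]. Speed limits (rad/s): [1.89, 1.89, 2.57, 3.01, 3.01, 3.01].

## Interface

Orientations are given as a unit quaternion [x, y, z, w].
In Python, from workcell import r gives the robot as it stands. The module is installed in compiled form; this text tells all that it offers. Calls block until the motion is done:
- r.move_pose(position, orientation): joint-space move of the TCP to a pose.
- r.movel(position, vel=150, rotation=None, max_force=None): straight line of the TCP; rotation=None keeps the orientation; vel is the mean speed in mm/s. With max_force (N) it stops when the force on the tool has changed by that much, and returns True; else False.
- r.goto_joints(angles): joint-space move.
- r.grip(opening): opening from 0.0 (shut) to 1.0 (fully open); the grip force is fixed at half the most; returns when the fingers have stopped.
- r.pause(seconds).
- r.ik(position, orientation): joint angles nearest the present ones, or None.
- r.snapshot(name): name is "scene" or "top"; returns a dict with "img" (420x560x3 uint8, red, green, blue), "fx", "fy", "cx", "cy" (pixels), "k1" (the pictures are not rectified: a ray, as slopes to the right and down, at radius r is drawn at 1 + k1 r^2 times it, then the intrinsics apply), "pose" (4x4, takes a point from camera to world coordinates). Camera axes: x right, y up, looking along -z (the intrinsics and any distortion apply to the point x, -y, -z); pixel columns grow to the right and rows downward; lengths in mm; the calibration is good to about 2 mm. A picture is of the moment at which its call begins. There is no depth.
A pose or a line that the arm cannot do raises r.MotionError and nothing moves.
- r.job_done(): hands the job in; it is judged then, once.
Readings, each from a call of its own:
- r.current_t(): time.
- r.current_joints(): joint angles.
- r.current_qvel(): joint speeds.
- r.current_joint_torque(): joint torques, N m.
- r.current_tool_pos(): TCP position.
- r.current_ee_rot(): TCP orientation.
- r.current_wrist_force(): force on the tool from outside, world axes, zero at the start.
- r.current_moment(): the same for the moment, N m.
- r.current_gripper_width(): opening from 0.0 (shut) to 1.0 (fully open).
- r.current_grasp_force(): force on a finger pad.
Only numpy, scipy, OpenCV 4.12 (cv2) and the standard library are available. Lean on these libraries where they do the work, as an engineer would, in place of code of your own. Each camera call takes 0.05 s, during which the arm holds its last target. There are 200 camera calls.

## Working session

There is one attempt and no reset: what is moved stays moved. The work goes in short steps, each a Python script; the robot and the scene stay as the last script left them, time stands still between calls to the robot, and variables do not carry over. Pictures are saved under pics/ and viewed, at most 10 in all, crops included, and the job is handed in when it is done.

```bash
mkdir -p pics; cat > h.py <<'E'
import numpy as np, cv2
from workcell import r
def ray(s,u,v):
    d=np.array([(u-s["cx"])/s["fx"],(v-s["cy"])/s["fy"]]); p=d.copy()
    for _ in range(20): p=d/(1+s["k1"]*(p@p))
    R=s["pose"]; return R[:3,3], R[:3,:3]@np.array([p[0],-p[1],-1])
def onplane(s,u,v,z):
    o,d=ray(s,u,v); return o+d*(z-o[2])/d[2]
E
python3 - <<'E'
from h import *
for n in("scene","top"):
    s=r.snapshot(n); cv2.imwrite(f"pics/{n}0.png",s["img"][:,:,::-1]); print(n,s["pose"].round(2).tolist(),s["fx"],s["k1"])
    h=cv2.cvtColor(s["img"],cv2.COLOR_RGB2HSV)
    m=(((h[...,0]<8)|(h[...,0]>172))&(h[...,1]>130)&(h[...,2]>60)).astype(np.uint8)
    c,l,st,ce=cv2.connectedComponentsWithStats(m)
    for i in range(1,c):
        if st[i,4]>25: print(st[i],ce[i].round(1),[onplane(s,*ce[i],z).round(0)[:2] for z in(216,245)])
E
```

```text
scene [[0.73, -0.4, 0.56, 1368.02], [0.69, 0.4, -0.61, -1031.98], [0.02, 0.82, 0.57, 1093.27], [0.0, 0.0, 0.0, 1.0]] 530.6554586371258 -0.10556271071226615
[  213     0   347   261 39378] [424.5  86.7] [array([ 269., 1129.]), array([ 306., 1057.])]
[223  40  12   5  33] [228.7  41.9] [array([-844.,  917.]), array([-771.,  853.])]
[183  43  10  10  68] [186.9  47.1] [array([-929.,  691.]), array([-853.,  634.])]
[ 432   63   69   49 2002] [466.2  83.7] [array([ 385., 1323.]), array([ 417., 1245.])]
[332  88  12   6  26] [337.8  91. ] [array([ 32., 782.]), array([ 76., 722.])]
[    4    90   151   131 12552] [ 83.  154.6] [array([-218., -323.]), array([-165., -346.])]
[ 417  100   72   74 3549] [452.5 134.1] [array([606., 766.]), array([632., 707.])]
[298 143   4  11  41] [299.5 147.9] [array([276., 251.]), array([312., 208.])]
[  0 151  17  57 511] [  5.3 185.6] [array([-211., -606.]), array([-159., -620.])]
[341 152  46  25 664] [362.7 164.2] [array([504., 318.]), array([533., 273.])]
[307 186   8  19 123] [310.8 194.7] [array([506.,  45.]), array([535.,   9.])]
[376 202  23   7  74] [386.8 204.9] [array([704., 167.]), array([726., 127.])]
[ 65 300  28  27 216] [ 76.9 314.3] [array([ 462., -722.]), array([ 492., -732.])]
top [[0.02, 1.0, -0.05, 354.25], [-1.0, 0.02, -0.01, -9.43], [-0.01, 0.05, 1.0, 1493.02], [0.0, 0.0, 0.0, 1.0]] 457.2818600595652 0.001945094773913298
[ 129  148   44   48 1273] [151.8 171.8] [array([511., 380.]), array([507., 371.])]
[266 173   9  10  64] [270.  177.4] [array([502.,  47.]), array([499.,  46.])]
[  57  212   70   59 2627] [ 91.1 240.2] [array([315., 543.]), array([316., 531.])]
[477 242  40  29 324] [498.1 255.1] [array([ 299., -590.]), array([ 301., -577.])]
[165 278   9   7  46] [168.9 280.8] [array([208., 321.]), array([211., 314.])]
```

View pics/scene0.png

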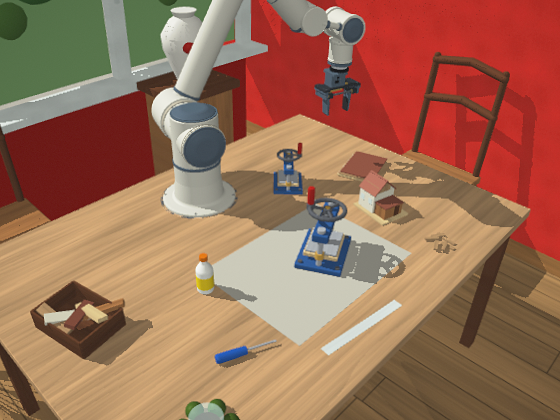

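View pics/top0.png

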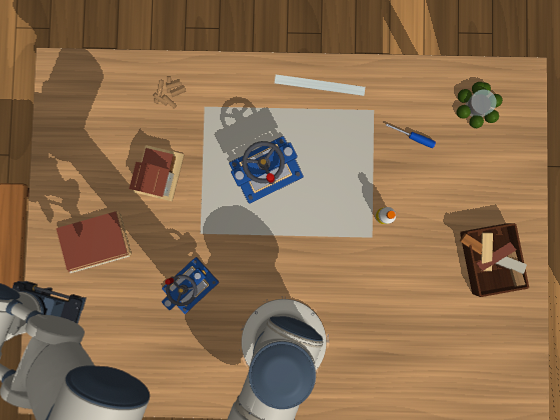

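The top view shows the larger press's wheel at about (264,160) with its red handle at (270,177). In the scene view the handle is at (311,195). The smaller press, at (188,285), is the decoy. The two views agree on the handle at about (503,46). Next I'll fit the rim.

```bash
python3 - <<'E'
from h import *
s=r.snapshot("top"); im=s["img"]; x0,y0=225,120
c=im[y0:y0+85,x0:x0+85]; g=cv2.resize(cv2.cvtColor(c,cv2.COLOR_RGB2GRAY),None,fx=6,fy=6,interpolation=cv2.INTER_CUBIC)
H=cv2.HoughCircles(cv2.GaussianBlur(g,(0,0),3),cv2.HOUGH_GRADIENT,1,20,param1=80,param2=25,minRadius=85,maxRadius=150)
big=cv2.resize(c,None,fx=6,fy=6,interpolation=cv2.INTER_CUBIC)[:,:,::-1].copy()
hd=onplane(s,270,177.4,216)
for x,y,q in H[0][:4]:
    u,v=x0+(x+.5)/6-.5,y0+(y+.5)/6-.5; p=onplane(s,u,v,180); print(u,v,q/6,q/6/s["fx"]*1313,p,np.linalg.norm((p-hd)[:2]))
    cv2.circle(big,(int(x),int(y)),int(q),(0,255,0),1)
cv2.imwrite("pics/crop1.png",big)
# handle: two-ray closest point
t=r.snapshot("scene"); o1,d1=ray(s,270,177.4); o2,d2=ray(t,310.8,194.7)
k=np.linalg.lstsq(np.c_[d1,-d2],o2-o1,rcond=None)[0]; print(o1+k[0]*d1,o2+k[1]*d2)
E
```

```text
264.0 161.16667 21.916666 62.929638 [553.00299197  67.39693661 180.        ] 54.74112233687456
[502.41605787  47.44965127 213.06876055] [503.37432364  48.3391711  213.21921567]
```

View pics/crop1.png

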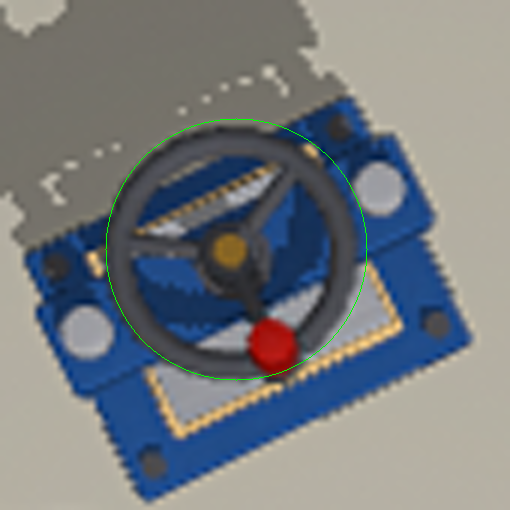

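```bash
python3 - <<'E'
from h import *
from scipy.spatial.transform import Rotation as Ro
C=np.array([553,70.4]); hd=np.array([503,47.6]); Z=202
print(r.current_ee_rot(), r.current_tool_pos(), r.grasp_offset)
best=None
for yaw in np.arange(-90,90,15):
    q=(Ro.from_euler('z',yaw,degrees=True)*Ro.from_quat([1,0,0,0])).as_quat()
    J=[r.ik([*(C+55*np.array([np.cos(a),np.sin(a)])),Z],q) for a in np.arange(0,6.3,.5)]
    if any(j is None for j in J): continue
    J=np.array(J); print(yaw,J[:,5].min().round(2),J[:,5].max().round(2),J[:,3].min().round(2))
    m=abs(J[:,5]).max()
    if best is None or m<best[0]: best=(m,q,yaw)
q=best[1]; print(best)
p=r.current_tool_pos(); r.movel([p[0],p[1],330])
r.move_pose([*hd,320],q)
print(r.movel([*hd,Z],vel=120,max_force=15),r.current_tool_pos())
r.grip(0.0)
print(r.current_t(),r.current_gripper_width()*91,r.current_grasp_force(),r.current_wrist_force())
s=r.snapshot("scene"); cv2.imwrite("pics/grip.png",cv2.resize(s["img"][100:300,200:460],None,fx=3,fy=3)[:,:,::-1])
E
```

```text
[ 1.24082300e-01  9.92271865e-01 -3.49488974e-04 -8.19848797e-05] [153.83113538 605.54447129 213.56745273] 18.8
-75 2.8 3.0 -0.0
-60 2.54 2.73 -0.0
-45 2.28 2.47 -0.0
-30 2.01 2.21 -0.0
-15 1.75 1.95 -0.0
0 1.49 1.69 -0.0
15 1.23 1.43 -0.0
30 0.97 1.16 -0.0
45 0.71 0.9 -0.0
60 0.44 0.64 -0.0
75 0.18 0.38 -0.0
(np.float64(0.37844392013963724), array([0.79335334, 0.60876143, 0.        , 0.        ]), np.int64(75))
False [503.37839826  47.62962478 202.57250638]
5.6583 21.968788446403682 29.999476969242096 [ 1.7482566   0.99983089 -1.50153476]
```

View pics/grip.png

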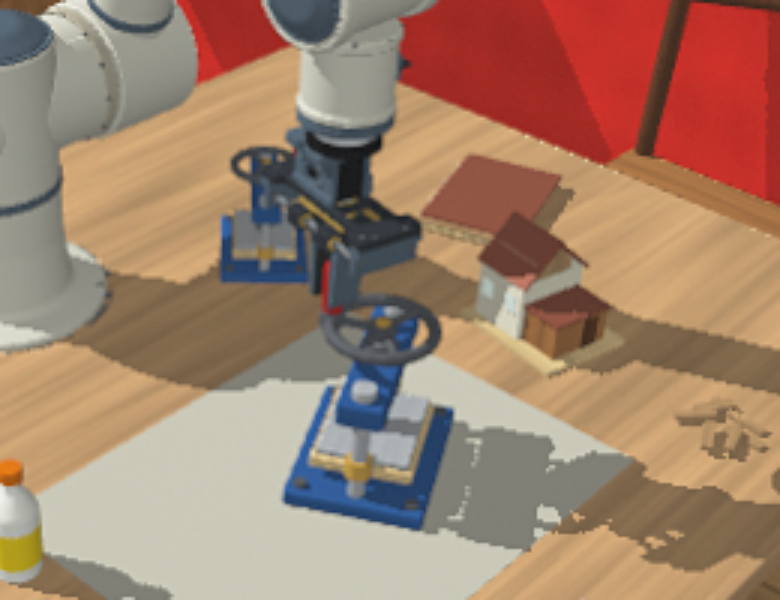

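The picture shows the fingers closed on the red handle at crop pixel (335,285). The opening reads 22 mm, which matches the handle. Next is a short trial wind clockwise, watching the forces.

```bash
cat >> h.py <<'E'
C=np.array([553,70.4]); Z=202.5
def u(a): return np.array([np.cos(a),np.sin(a)])
def ang(): p=r.current_tool_pos()[:2]-C; return np.arctan2(p[1],p[0])
def seg(a,R=55,vel=60,mf=None):
    "move handle to azimuth a; returns stopped, tangential (ccw) and radial force"
    s=r.movel([*(C+R*u(a)),Z],vel=vel,max_force=mf)
    f=np.array(r.current_wrist_force()); return s,f[:2]@u(a+np.pi/2),f[:2]@u(a),f[2]
E
python3 - <<'E'
from h import *
a0=ang(); print(a0)
for i in range(1,9):
    a=a0-i*np.pi/12; o=seg(a,mf=15); p=r.current_tool_pos()
    print(round(r.current_t(),2),round(a,3),np.round(o,1),np.round(p,1),np.hypot(*(p[:2]-C)).round(1))
    if o[0]: break
E
```

```text
-2.712327176198489
6.02 -2.974 [ 1.  -1.9 -1.4  0.3] [498.8  62.3 202. ] 54.8
```

```bash
python3 - <<'E'
from h import *
a0=-2.974; print(ang())
for i in range(1,8):
    a=a0-i*np.pi/12; o=seg(a,vel=50,mf=35); p=r.current_tool_pos()
    print(round(r.current_t(),2),round(a,3),np.round(o,1),np.round(p,1),np.hypot(*(p[:2]-C)).round(1),round(ang(),3))
    if o[0] or abs(o[1])>25: break
E
```

```text
-2.9934658806016103
6.45 -3.236 [ 0.  -1.6 -5.8 -9.9] [498.4  76.5 202.1] 55.0 3.03
6.88 -3.498 [  0.    0.   -6.4 -12.4] [501.8  90.6 202.1] 55.1 2.765
7.32 -3.759 [  0.   -0.2  -6.8 -10.4] [508.6 103.2 202.1] 55.2 2.505
7.75 -4.021 [  0.   -0.5  -8.2 -10.8] [518.3 113.5 202.1] 55.3 2.248
8.18 -4.283 [ 0.  -1.2 -7.3 -8.8] [530.3 120.9 202.1] 55.4 1.993
8.62 -4.545 [ 0.  -1.  -5.3 -7.7] [544.1 125.1 202.1] 55.4 1.731
9.05 -4.807 [  0.   -0.4   0.1 -11.4] [558.5 125.6 202.2] 55.4 1.472
```

```bash
python3 - <<'E'
from h import *
a=-4.807
for i in range(24):
    a-=np.pi/15; o=seg(a,vel=45,mf=35); p=r.current_tool_pos(); e=(ang()-a+np.pi)%(2*np.pi)-np.pi
    print(round(r.current_t(),2),round(a,3),np.round(o,1),np.hypot(*(p[:2]-C)).round(1),"lag",round(e,3))
    if o[0] or o[1]>12: break
r.pause(.3); f=np.array(r.current_wrist_force()); w=ang()
print(w,f,f[:2]@u(w+np.pi/2),r.current_gripper_width()*91,r.current_grasp_force(),r.current_tool_pos())
E
```

```text
9.46 -5.016 [  0.   -0.6   6.  -16.3] 55.3 lag 0.001
9.87 -5.226 [  0.   -1.    6.7 -18.1] 55.3 lag 0.001
10.28 -5.435 [  0.   -1.6   6.1 -18.6] 55.3 lag -0.002
10.68 -5.645 [  0.   -0.8   5.7 -18.5] 55.3 lag -0.003
11.09 -5.854 [  0.   14.3   1.2 -11.4] 54.4 lag 0.038
0.4673910409597804 [ -4.5433094   14.40631664 -11.42286021] 14.908220782789183 21.288922570714295 29.998014271259308 [601.61834894  94.9371015  202.20671368]
```

```bash
python3 - <<'E'
from h import *
for a in(-5.90,-5.95):
    o=seg(a,vel=20,mf=30); r.pause(.3); w=ang(); f=np.array(r.current_wrist_force())
    print(a+2*np.pi,np.round(o,1),w,f.round(1),f[:2]@u(w+np.pi/2),r.current_gripper_width()*91,r.current_tool_pos())
s=r.snapshot("top"); cv2.imwrite("pics/stop.png",cv2.resize(s["img"][110:210,200:330],None,fx=5,fy=5)[:,:,::-1])
E
```

```text
0.3831853071795859 [ 0.  27.6 -0.8 -7.2] 0.45406963949326234 [-11.5  25.7  -6.6] 28.10698659208245 21.49399013260187 [601.451077    94.048207   202.14662096]
0.33318530717958605 [  0.   31.6 -11.2  -0.8] 0.4186313435322533 [-20.9  25.6  -1.6] 31.91375278656375 21.852516894660308 [600.91119131  91.71721951 202.03960298]
```

View pics/stop.png

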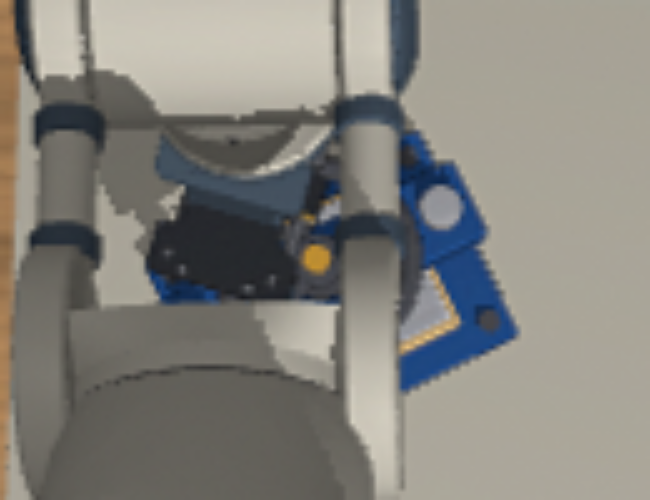

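The force rises to 32 N with almost no movement, so this is the hard stop, at azimuth ≈0.45. The travel of 3.1 rad also fits the given range. Now I'll wind back two turns.

```bash
python3 - <<'E'
from h import *
a0=0.44; N=48
for i in range(0,N+1):
    a=a0+i*4*np.pi/N; o=seg(a,vel=50,mf=None if i<2 else 40); e=(ang()-a+np.pi)%(2*np.pi)-np.pi
    if i%6==0 or o[0] or abs(o[1])>15: print(i,round(r.current_t(),2),np.round(o,1),"lag",round(e,3),round(r.current_gripper_width()*91,1),round(r.current_grasp_force(),1))
    if o[0] or abs(o[1])>25 and i>1: break
r.pause(.5); print(i,ang(),r.current_wrist_force(),r.current_tool_pos(),r.current_t())
for n in("scene","top"):
    s=r.snapshot(n); cv2.imwrite(f"pics/end_{n}.png",s["img"][:,:,::-1])
E
```

```text
0 12.87 [  0.    0.5 -14.   -6.4] lag 0.014 21.9 30.0
6 15.47 [  0.    1.3 -25.3 -22.1] lag 0.016 21.9 30.0
12 18.07 [  0.   -0.5  13.4 -10.7] lag -0.006 22.0 30.0
18 20.67 [  0.    2.2  21.6 -27.9] lag 0.013 21.9 30.0
24 23.27 [  0.    0.2 -16.9 -12.9] lag 0.003 21.8 30.0
30 25.87 [  0.    1.4 -22.1 -30.6] lag 0.005 21.3 30.0
36 28.47 [  0.   -0.1  14.7 -17.2] lag 0.003 21.8 30.0
42 31.07 [  0.    1.5  18.  -32.4] lag 0.011 21.6 30.0
48 33.67 [  0.    0.7 -16.1 -16.8] lag 0.002 22.0 30.0
48 0.43758846081621317 [-14.8041477   -6.39239861 -16.56241829] [600.54431184  92.64302832 202.20817099] 34.1667
```

View pics/end_scene.png

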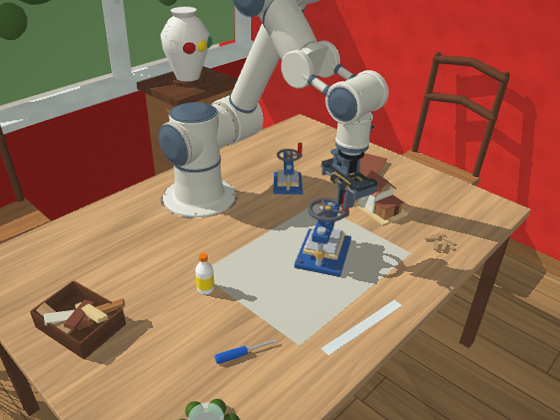

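The final view shows the gripper still on the handle at about (341,195). The house, glue bottle and screwdriver haven't moved.

```bash
python3 -c "
from h import *
print(r.current_grasp_force(),abs(np.array(r.current_qvel())).max()); print(r.job_done())"
```

```text
29.99266505241394 0.0012226173917467907
the job is handed in; nothing more can be done
None
```

I wound the press wheel clockwise onto its hard stop (confirmed at about 32 N), turned it back exactly two full turns, and handed the job in at about 34 s with the red handle still gripped at 30 N, the wheel at rest, and the house, glue bottle and screwdriver not visibly moved.

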